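# Set and lock the product selector of a dilution station

### The arm

A 6-joint arm with a two-finger parallel gripper is mounted at the origin on the work surface. World frame = base frame: x ahead of the robot, y to its left, z up, the work surface at z = 0. Lengths are in m, angles in rad, forces in N, time in s.
With the tool pointing down it reaches from about 0.3 to 0.775 m from the base axis. Payload 14.6 kg.
Tool frame: the origin (TCP) lies midway between the tips of the shut fingers; the grasp point (between the pads) lies 19 mm behind it (robot.hold_point_z is the distance from the TCP to the grasp point, in m); y points along the fingers, z is the direction in which the jaws open and shut, and the axes are right-handed (so a half turn about y gives the same grasp; the last joint's range is limited). The gripper opens to 94 mm and grips with 3 to 60 N. Pads are 16 mm wide; open, the fingers measure 119 mm over their backs; the gripper's body (75 mm by 177 mm) begins 78 mm behind the grasp point.
Start: joints at [-1.289, 0.3, 1.521, -0, 1.321, -0.067], TCP at [0.188, -0.517, 0.205] pointing down, gripper open.
Joint ranges: [-3.03, 3.03], [-0.79, 2.21], [0.23, 2.52], [-1.04, 4.18], [0, 3.07], [-2.55, 2.55]. Speed limits (rad/s): [2.22, 2.22, 2.57, 3.14, 3.14, 3.14].

### API

Orientations are given as a unit quaternion [w, x, y, z].
In Python, from station import robot, eyes, finder gives the robot as it stands.
- The arm moves only by the tool move_arm, never from a script. Its argument "plan" is one flat list of numbers, 7 for each row, row after row: the shift along the tool's x, y, z in cm, then the turn, a rotation vector about the tool's x, y, z in degrees, then the closure, from 0 (fully open) to 1 (shut). A call has 1 to 12 rows; each row is the pose to reach, as a shift and turn from the pose commanded when the call began, along the tool's axes at that moment; what a row does not reach only later rows make up. A row lasts 1/12 s, in which the tool goes at most 41.7 mm and 7.16 degrees, less where a joint would pass 70% of its speed; a pose out of reach is approached as far as the arm can. A call with a gripper value outside its range is refused whole. The fingers move at their own pace and stop on an object; "grip_force" is the grip in N (left out, the last holds). Time passes only in rows, so rows that repeat a pose let the fingers close. It gives the time, the measured TCP pose, the force and the opening at its end, in the units of the state.
- robot.state(): the state, without advancing time (a new reading comes with each control period).
- eyes.read_camera(name): name is "scene" or "top"; returns the picture (400x640x3 uint8, blue, green, red); there is no depth.
- eyes.camera_info(name): a dict with "intrinsics" (3x3 intrinsics, pixels), "camera_from_world" (4x4, takes a point from world to camera coordinates). Camera axes: x right, y down, z forward; pixel columns grow to the right and rows downward; lengths in m; the calibration is good to about 2 mm. A picture is of the moment at which its call begins. camera_info takes no time and is no camera call.
- robot.sign_off(): hands the job in, once; it reports no verdict.
Trained networks look in the newest picture that a camera, given by its name, has taken for a name from the list of things; names that differ only in an ending like _2 or _b are one class to them, and where a whole thing is asked for, a point or a joint stands for the part that bears it (a point fixed in the world has none). Each returns a list of dicts, best first, with "p" (0 to 1); they miss things now and then, are a little off and sometimes report something else, mostly with a low value. They report only what shows in the picture. A call takes as long as a camera call.
- finder.trace(name, camera): "region" (400x640 bool, what is visible of it) and "bbox" ([left, top, right, bottom] in pixels, round what is visible of it).
The state is a dict: "t": time; "qpos": joint angles; "joint_velocities": joint speeds; "effort": joint torques, N m; "eef_pos": TCP position; "ee_rot": TCP orientation; "wrist_force": force on the tool from outside, world axes, zero at the start; "wrist_torque": the same for the moment, N m; "opening": finger opening in m.
Only numpy, scipy, OpenCV 4.12 (cv2) and the standard library are available. Lean on these libraries where they do the work, as an engineer would, in place of code of your own. Each camera call takes 0.05 s, during which the arm holds its last target. There are 200 camera calls.

### The job

Set the cleaner dilution station to the product marked with three dots: roll its thumbwheel with light fingertip pressure until the three dots sit centred in the window, then slide the lock fully home into the wheel's notch so that the setting cannot shift. Use no more than 18 N anywhere on the station, never force the lock, and leave the other things on the counter where they are.

Things in the scene. Friction and masses are not known exactly. Their poses are not given: they have to be found in the camera images.
- station: Dilution station, fixed: white housing 184 deep (x), 260 wide (y), rigid flat deck 210 up; steel spout and 150 wide drip tray stick out 125 on its front (-x, robot's side). Origin: centre of its underside on the counter, z up, y left seen from the robot. (x, y, z) below: mm in this frame. On the deck from right to left: tyre, window, index ring, slide lock. At most 18 N anywhere on it.
- tyre_top (a point): Point of the station at (0, -45, 224), 14 above the deck: the highest place for the crest of the black tyre (radius 60, y -58 to -32, level axle along y). The axle is clamped lower as tyres wear: the true crest lies 0 to 7 below this point; find it by touch. Rigid: 1 mm too deep is 10 N or more. Press a fingertip on it, drag along x, lift, repeat. Under some 5 to 8 N it slips; over 18 N harms the bearing.
- selector (a joint): Wheel angle, rad, stops at -0.1 and 5.34; starts at 0.3 to 1.5. Grows as the crest is dragged to the station's +x: by drag / 60 mm, less slip. One to six dots are centred in the window at 0, 1.047, 2.094 (three dots), 3.142, 4.189, 5.236. Stiff (0.2 N m: 3.3 N at the tread), no clicks, stays where left.
- window (a point): Centre of the window in the deck at (0, 0, 210): opening 36 (x) by 38 (y) in a black frame 2 high, through which, 1 to 8 below, the white drum (radius 45, on the same axle as the tyre) with its black dots (8 across) shows; three dots: one row along y. Two white ticks on the frame's y sides mark the centre line x = 0.
- lock (a joint): Slide lock, m: 0 drawn back (start), 0.016 fully home at its rigid end stop. Moves along -y, friction 1.5 N, stays where left. Its 8 wide round-nosed blade enters the top notch of the index ring (aluminium, y 28 to 38; a notch at each mark). Free if the wheel is within 0.025 rad of a mark; slightly farther off the nose pushes the wheel true with some 5 N more; beyond 0.08 rad it butts on the ring.
- lock_tab (a point): Centre of the outer (+y) face of the lock's upright black thumb tab, moving with the lock: (0, 90, 225) drawn back, (0, 74, 225) home. Tab 24 wide (x), 8 thick (y), from 2 to 27 above the deck. Push it towards -y; the deck is clear for 40 beyond its +y face. A steel guide 16 high stands 19 from its inner face when drawn back, 3 when home.
- fill_bottle: Small clear closed bottle, 60 across, 125 tall, standing on the drip tray below the spout; bystander. Origin: centre of its underside.
- dose_cup: Small clear cup, 42 across, 42 tall, on the deck's far right corner; bystander. Origin: centre of its underside.
- sprayer: White trigger spray bottle with red head, 74 across, 215 tall, right side of the counter; bystander. Origin: centre of its underside.
- sprayer_dark: Black trigger spray bottle with orange head, 74 across, 215 tall, right side; bystander. Origin: centre of its underside.
- towel_roll: White paper roll standing, 120 across, 200 tall, left side; bystander. Origin: centre of its underside.
- green_bowl: Green plastic bowl, 170 across, 75 tall, left side; bystander. Origin: centre of its underside.
- glove_box: Blue box 120 x 220 x 70 tall, right side, towards the back; bystander. Origin: centre of its underside.
- soap_bottle: Yellow bottle, 60 across, 140 tall, left side; bystander. Origin: centre of its underside.

How it is judged:
By the outcome, as a careful person would: the job done as asked, in the order asked, and still so for the second after the job is handed in, with the robot touching nothing.
It also fails if it takes over 67 s, if anything falls off the work surface, if the arm or the gripper's body presses on something with over 40 N, if the wrist force passes 120 N, or if a joint passes its speed limit or range.

## Working session

There is one attempt and no reset: what is moved stays moved. The work goes in short steps, Python scripts to look and compute and a tool call to move; the robot and the scene stay as the last step left them, time stands still between calls to the robot, and variables do not carry over. Pictures are saved under pics/ and viewed, about 8 in all and at most 12, crops included, and the job is handed in when it is done.

Besides the shell and the picture viewer there is one more tool, called after "Call:" as a command line: name --argument value ..., lists and objects as JSON in quotes. move_arm: Moves the arm, as the interface text tells. Its arguments: {"type":"object","properties":{"plan":{"type":"array"},"grip_force":{"type":"number"}},"required":["plan"]}

```bash
mkdir -p pics; ls
cat > h.py <<'E'
import numpy as np, cv2, sys
from station import robot, eyes, finder
E
python3 - <<'E'
from h import *
print({k:np.round(v,4).tolist() for k,v in robot.state().items()})
ims=[]
for c in("scene","top"):
    im=eyes.read_camera(c); cv2.imwrite(f"pics/{c}0.png",im); 
    i=eyes.camera_info(c); print(c,np.round(i["intrinsics"],2).tolist(),np.round(i["camera_from_world"],4).tolist())
    for n in("station","window","lock_tab","tyre_top","dose_cup"):
        r=finder.trace(n,c); print(n,[(round(q["p"],2),q["bbox"]) for q in r][:2])
a=cv2.imread("pics/scene0.png");b=cv2.imread("pics/top0.png")
E
```

```text
pics
{'t': 0.0, 'qpos': [-1.2886, 0.3005, 1.5216, 0.0, 1.3207, -0.0666], 'joint_velocities': [0.0002, -0.0002, -0.001, -0.0004, 0.0013, 0.0003], 'effort': [0.0009, -53.1806, -35.2739, 0.0708, 0.0244, -0.0001], 'eef_pos': [0.1879, -0.5166, 0.2049], 'ee_rot': [0.1226, -0.1227, 0.6968, -0.696], 'wrist_force': [0.0753, 0.1107, 0.3161], 'wrist_torque': [0.0167, -0.0108, 0.0081], 'opening': 0.0944}
scene [[411.39, 0.0, 319.22], [0.0, 411.39, 192.44], [0.0, 0.0, 1.0]] [[-0.4826, 0.8758, 0.0076, 0.2222], [0.7004, 0.3911, -0.5971, -0.2566], [-0.5259, -0.2829, -0.8021, 1.5177], [0.0, 0.0, 0.0, 1.0]]
station [(0.71, [436.2, 292.4, 514.2, 358.7]), (0.63, [217.6, 144.9, 331.8, 250.3])]
window [(0.59, [217.2, 146.8, 330.2, 249.6])]
lock_tab [(0.58, [296.3, 170.3, 307.3, 185.4])]
tyre_top [(0.91, [218.9, 140.4, 329.4, 250.0])]
dose_cup [(0.67, [222.5, 173.5, 237.6, 192.2]), (0.23, [296.6, 173.3, 307.2, 183.0])]
top [[502.22, 0.0, 317.78], [0.0, 502.22, 205.63], [0.0, 0.0, 1.0]] [[-0.0134, -0.9997, 0.0181, -0.004], [-0.9918, 0.011, -0.127, 0.5187], [0.1267, -0.0196, -0.9917, 1.7093], [0.0, 0.0, 0.0, 1.0]]
station [(0.62, [299.9, 155.2, 393.6, 265.6])]
window [(0.96, [300.5, 157.4, 393.2, 268.7]), (0.36, [142.4, 162.0, 188.5, 205.3])]
lock_tab [(0.53, [321.8, 196.0, 327.3, 204.8])]
tyre_top [(0.95, [299.3, 154.2, 394.9, 268.2])]
dose_cup [(0.44, [369.5, 158.0, 381.1, 171.4])]
```

View pics/scene0.png

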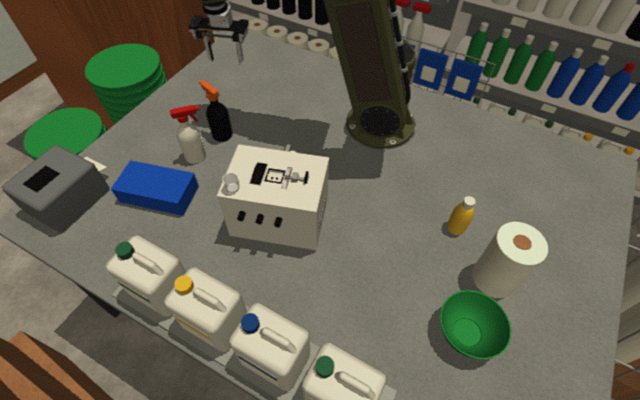

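View pics/top0.png

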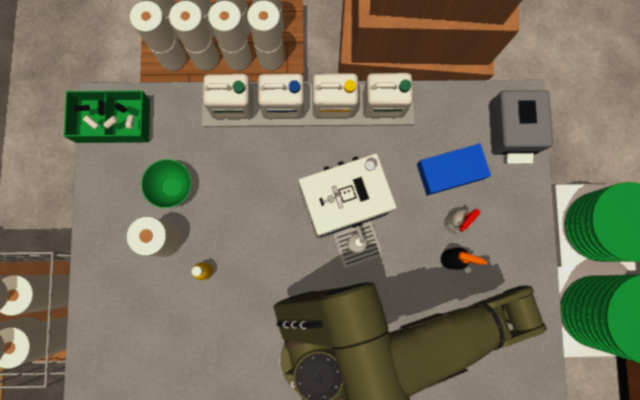

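The scene view shows the station at about (275,195), with the tab at (302,178). In the top view the deck corners are near (300,186), (378,156), (396,209) and (318,235), and the cup sits at (371,164). Next I'll fit the station pose.

```bash
cat >> h.py <<'E'
from scipy.optimize import least_squares
def proj(c,P):
    i=eyes.camera_info(c); T=np.array(i["camera_from_world"]); K=np.array(i["intrinsics"])
    q=(np.atleast_2d(P)@T[:3,:3].T+T[:3,3])@K.T
    return q[:,:2]/q[:,2:]
def back(c,uv,z):
    i=eyes.camera_info(c); T=np.array(i["camera_from_world"]); K=np.array(i["intrinsics"])
    R=T[:3,:3]; o=-R.T@T[:3,3]; d=(np.c_[np.atleast_2d(uv),np.ones(len(np.atleast_2d(uv)))]@np.linalg.inv(K).T)@R
    return o+d*((z-o[2])/d[:,2])[:,None]
def S2W(p,pose):
    x,y,a=pose; p=np.atleast_2d(p)/1000.; c,s=np.cos(a),np.sin(a)
    return np.c_[x+c*p[:,0]-s*p[:,1], y+s*p[:,0]+c*p[:,1], p[:,2]]
E
python3 - <<'E'
from h import *
# deck: bright region in each picture
def deck(c,guess):
    im=cv2.imread(f"pics/{c}0.png"); g=im.min(2); m=(g>165).astype(np.uint8)
    n,l,s,_=cv2.connectedComponentsWithStats(m); 
    k=l[guess[1],guess[0]]; m=(l==k).astype(np.uint8)
    h=cv2.convexHull(max(cv2.findContours(m,0,2)[0],key=cv2.contourArea))
    return im,h,cv2.approxPolyDP(h,5,True)[:,0].tolist(),s[k].tolist()
im,h,p,s=deck("top",(345,215)); print(p,s)
r=cv2.minAreaRect(h); print(r); b=cv2.boxPoints(r); w=back("top",b,.21); print(w.round(4)); 
print([np.linalg.norm(w[i]-w[i-1]).round(4) for i in range(4)])
im2,h2,p2,s2=deck("scene",(240,165)); print(p2,s2); print(back("scene",p2,.21).round(4))
A=cv2.resize(im[145:250,290:405],None,fx=5,fy=5,interpolation=cv2.INTER_CUBIC)
B=cv2.resize(im2[138:206,210:340],None,fx=5,fy=5,interpolation=cv2.INTER_CUBIC)
cv2.imwrite("pics/a.png",A[:600,:800]);cv2.imwrite("pics/b.png",B)
E
```

```text
[[376, 154], [395, 207], [318, 233], [299, 179]] [299, 154, 97, 80, 4011]
((347.1224060058594, 193.31520080566406), (58.29730224609375, 83.05406188964844), 71.07535552978516)
[[ 0.5801  0.0528  0.21  ]
 [ 0.6641 -0.1963  0.21  ]
 [ 0.4877 -0.2505  0.21  ]
 [ 0.4065 -0.0041  0.21  ]]
[np.float64(0.1827), np.float64(0.2629), np.float64(0.1846), np.float64(0.2594)]
[[238, 145], [327, 158], [315, 210], [218, 195]] [218, 145, 110, 66, 3924]
[[ 0.4918 -0.246   0.21  ]
 [ 0.4121 -0.0039  0.21  ]
 [ 0.5793  0.0517  0.21  ]
 [ 0.6599 -0.1883  0.21  ]]
```

View pics/a.png

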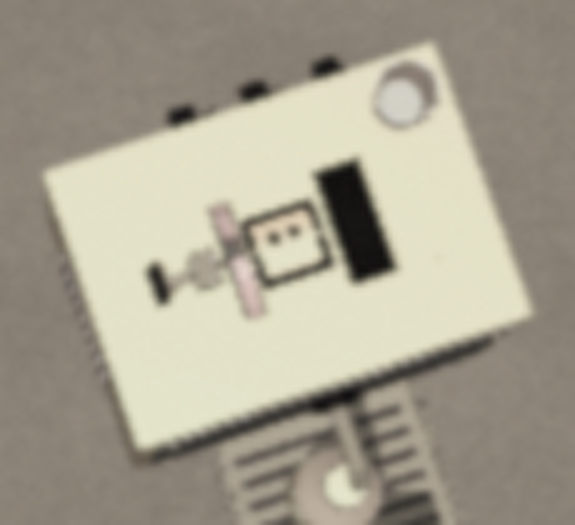

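View pics/b.png

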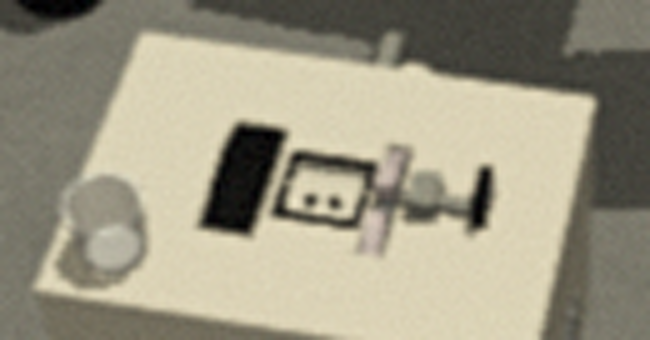

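Both crops show two dots on the +x side of the window centre line, so the wheel sits just past 1.047. The lock tab is drawn back. Now I'll fit the pose per camera and estimate the wheel angle.

```bash
cat >> h.py <<'E'
def fitpose(c,im,seed):
    """pose of the deck per camera by maximising white inside / non-white outside of the projected rectangle"""
    U=cv2.resize(im,None,fx=4,fy=4,interpolation=cv2.INTER_CUBIC)
    g=cv2.GaussianBlur(U,(0,0),2).min(2).astype(float)
    t=np.linspace(-.85,.85,60); o=np.ones_like(t)
    def pts(d):
        return np.r_[np.c_[o*(92+d),t*130],np.c_[-o*(92+d),t*130],np.c_[t*92,o*(130+d)],np.c_[t*92,-o*(130+d)]]
    def samp(p,d):
        q=pts(d); uv=proj(c,S2W(np.c_[q,np.full(len(q),210)],p))
        uv=(uv+.5)*4-.5
        return cv2.remap(g.astype(np.float32),uv[:,0].astype(np.float32)[None],uv[:,1].astype(np.float32)[None],1)[0]
    from scipy.optimize import minimize
    f=lambda p:-np.sum(np.clip(samp(p,-4)-samp(p,4),-20,60))
    best=minimize(f,seed,method="Nelder-Mead",options=dict(initial_simplex=[seed,np.add(seed,[.006,0,0]),np.add(seed,[0,.006,0]),np.add(seed,[0,0,.03])],xatol=1e-5,fatol=1e-3))
    return best.x,best.fun
def rect(c,im,pose,h=210,s=8,b=(-30,30,-62,96)):
    """station-plane rectified picture: rows: x from high to low, cols: y from high to low; s px/mm"""
    X,Y=np.mgrid[b[1]:b[0]:-1/s,b[3]:b[2]:-1/s].astype(float) if False else np.meshgrid(np.arange(b[1],b[0],-1/s),np.arange(b[3],b[2],-1/s),indexing="ij")
    uv=proj(c,S2W(np.c_[X.ravel(),Y.ravel(),np.full(X.size,h)],pose)).astype(np.float32)
    return cv2.remap(im,uv[:,0].reshape(X.shape),uv[:,1].reshape(X.shape),cv2.INTER_CUBIC),X,Y
def look(tag,seed=(.535,-.098,.322),crest=220.):
    out={}
    for c in("top","scene"):
        im=eyes.read_camera(c); cv2.imwrite(f"pics/{c}{tag}.png",im)
        p,f=fitpose(c,im,seed); R,X,Y=rect(c,im,p,211,5)
        g=R.max(2).astype(float)
        out[c]=(p,R,X,Y); 
        print(c,p.round(4),round(f))
        for nm,(x0,x1,y0,y1) in dict(tyre=(-45,45,-62,-28),tab=(-20,20,76,96),dots=(-15,15,-15,15),frame=(-26,26,-25,25)).items():
            h={"tyre":220,"tab":237,"dots":crest-15.5,"frame":212}[nm]
            R2,X2,Y2=rect(c,im,p,h,5,(x0,x1,y0,y1)); 
            w=np.clip(110-R2.max(2).astype(float),0,None)
            if nm=="dots":
                b=(w>15).astype(np.uint8); n,l,s,ce=cv2.connectedComponentsWithStats(b)
                for k in range(1,n):
                    if s[k,4]>150: mk=(l==k)*w; print("  dot",(mk*X2).sum()/mk.sum().round(2),(mk*Y2).sum()/mk.sum(),s[k,4]/25)
            else: print(" ",nm,((w*X2).sum()/w.sum()).round(2),((w*Y2).sum()/w.sum()).round(2))
    cv2.imwrite(f"pics/rect{tag}.png",np.vstack([out["top"][1],out["scene"][1]]))
    return out
def goto(pose,st,jaw=0.):
    """tool-axis shift cm and rotvec deg from the measured pose to station point st (mm), tool down, jaw axis at 'jaw' deg from station x"""
    from scipy.spatial.transform import Rotation as Ro
    s=robot.state(); w,x,y,z=s["ee_rot"]; R=Ro.from_quat([x,y,z,w])
    a=pose[2]+np.radians(jaw); zt=np.array([np.cos(a),np.sin(a),0]); yt=np.array([0,0,-1.])
    if R.as_matrix()[:,2]@zt<0: zt=-zt
    G=Ro.from_matrix(np.c_[np.cross(yt,zt),yt,zt])
    d=R.inv().apply(S2W(st,pose)[0]-np.array(s["eef_pos"]))*100
    return d.round(2).tolist(),np.degrees((R.inv()*G).as_rotvec()).round(2).tolist()
E
python3 - <<'E'
from h import *
from scipy.spatial.transform import Rotation as Ro
look("1")
w,x,y,z=robot.state()["ee_rot"]; print(Ro.from_quat([x,y,z,w]).as_matrix().round(3))
P=(.535,-.098,.322)
print(S2W([0,-45,224],P),goto(P,(-8,-45,270)),goto(P,(-8,-45,270),90))
E
```

```text
top [ 0.5356 -0.0991  0.3169] -14356
  tyre -2.86 -42.63
  tab -3.09 86.82
  frame -9.49 2.94
scene [ 0.5353 -0.0986  0.3196] -13886
  tyre 7.65 -40.41
  tab 8.06 89.46
  dot 14.840459336164855 -4.410665408211353 11.76
  dot 4.431072897196299 -5.232074766355068 15.96
  dot 3.7827412648625387 7.720752790137891 16.32
  frame -2.94 1.39
[[-0.94   0.     0.342]
 [-0.342  0.    -0.94 ]
 [-0.    -1.     0.   ]]
[[ 0.5492409 -0.1406872  0.224    ]] ([-46.01, -6.45, -23.03], [-0.0, -88.47, -0.0]) ([-46.01, -6.45, -23.03], [-0.0, 1.53, -0.0])
```

View pics/rect1.png

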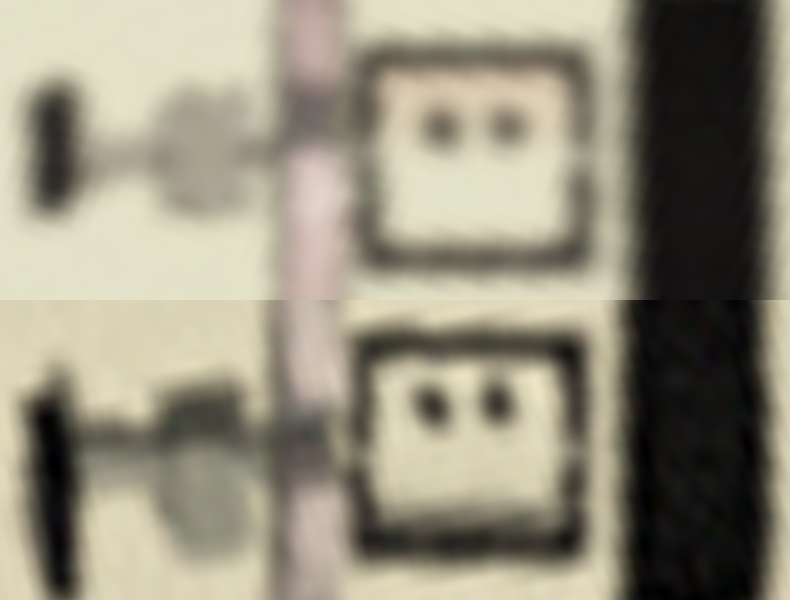

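Each view shows the two white ticks. They read x ≈ -1 to -2 mm and y ≈ +1.3 mm in the fitted frame, so I'll use P = (0.5337, -0.0980, 0.318). The dots sit about 6.6 mm to the +x side. I'll go up and over, well above the sprayers.

Call:
move_arm --plan '[0,-8,0,0,0,0,0.3,0,-15,0,0,0,0,0.6,0,-15,0,0,0,0,1,0,-15,0,0,0,0,1,-3.5,-15,-1.7,0,0,0,1,-7,-15,-3.5,0,0.5,0,1,-10.5,-15,-5.2,0,1,0,1,-14,-15,-7,0,1.3,0,1,-17.5,-15,-8.7,0,1.3,0,1,-21,-15,-10.5,0,1.3,0,1,-24.5,-15,-12.2,0,1.3,0,1,-28,-15,-14,0,1.3,0,1]' --grip_force 30

```text
t: 1.7
eef_pos: [0.4042, -0.288, 0.3557]
ee_rot: [-0.115, 0.115, -0.698, 0.698]
wrist_force: [0.5, -0.3, 0.0]
opening: 0.0176
```

Run:
```python
from h import *
P=(.5337,-.0980,.318)
s=robot.state(); print(s["t"],np.round(s["qpos"],3),np.round(s["wrist_force"],2)); print(goto(P,(-7,-45,240),90))
```

```text
1.7 [-0.693  0.108  1.409 -0.     1.624  0.552] [ 0.55 -0.3   0.01]
([-17.61, 11.57, -9.36], [-0.02, 0.46, -0.01])
```

Call:
move_arm --plan '[-3.3,0,-1.7,0,0.4,0,1,-6.6,0,-3.4,0,0.4,0,1,-9.9,0,-5.2,0,0.4,0,1,-13.2,0,-7,0,0.4,0,1,-16,0,-8.6,0,0.4,0,1,-17.6,0,-9.36,0,0.4,0,1,-17.6,3.5,-9.36,0,0.4,0,1,-17.6,7,-9.36,0,0.4,0,1,-17.6,9.5,-9.36,0,0.4,0,1,-17.6,10.8,-9.36,0,0.4,0,1,-17.6,11,-9.36,0,0.4,0,1,-17.6,11,-9.36,0,0.4,0,1]'

```text
t: 2.7
eef_pos: [0.5399, -0.1446, 0.2453]
ee_rot: [0.112, -0.113, 0.698, -0.698]
wrist_force: [-0.1, -0.6, 0.3]
opening: 0.0001
```

Run:
```python
from h import *
P=(.5337,-.0980,.318)
for k in range(3):
    s=robot.state(); print(s["t"],np.round(s["eef_pos"],4),np.round(s["wrist_force"],2),s["opening"])
    if k<2: eyes.read_camera("top")
print(goto(P,(0,-45,224),90))
im=eyes.read_camera("scene"); cv2.imwrite("pics/s2.png",cv2.resize(im[100:220,180:350],None,fx=4,fy=4,interpolation=cv2.INTER_CUBIC))
```

```text
2.7 [ 0.5399 -0.1446  0.2453] [-0.08 -0.61  0.28] 0.00011920780795859719
2.75 [ 0.5403 -0.1447  0.2464] [ 0.45 -0.17 -0.01] 2.7208132089542078e-05
2.8 [ 0.5404 -0.1447  0.2468] [ 0.47 -0.21  0.08] 0.0005229447242417191
([-0.82, 2.28, -0.15], [-0.07, 0.06, -0.09])
```

View pics/s2.png

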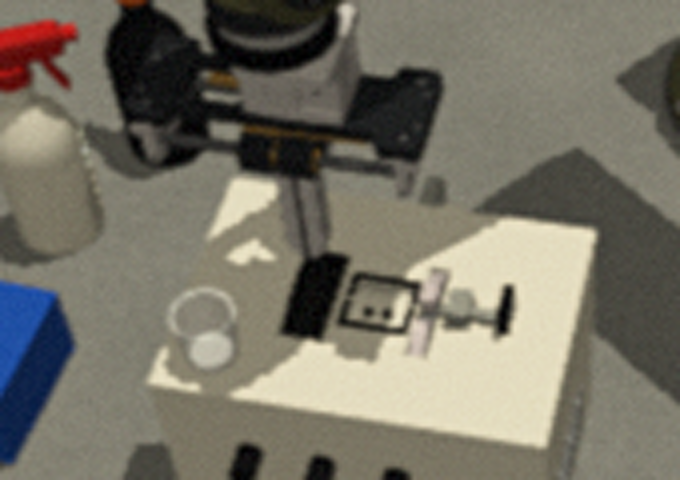

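The finger is over the tyre and clear of the cup. I'll go down to just above the highest crest position, then feel for it.

Call:
move_arm --plan '[-0.82,1,-0.15,0,0,0,1,-0.82,1.7,-0.15,0,0,0,1,-0.82,2.05,-0.15,0,0,0,1,-0.82,2.05,-0.15,0,0,0,1,-0.82,2.05,-0.15,0,0,0,1]'

```text
t: 3.27
eef_pos: [0.5472, -0.1405, 0.2248]
ee_rot: [0.112, -0.113, 0.698, -0.698]
wrist_force: [-0.1, -0.3, 0.6]
opening: 0.0002
```

Call:
move_arm --plan '[0,0.03,0,0,0,0,1,0,0.07,0,0,0,0,1,0,0.07,0,0,0,0,1,0,0.07,0,0,0,0,1]'

```text
t: 3.6
eef_pos: [0.5473, -0.1406, 0.2244]
ee_rot: [-0.112, 0.112, -0.698, 0.698]
wrist_force: [0.1, -0.6, 0.1]
opening: 0.0003
```

Call:
move_arm --plan '[0,0.03,0,0,0,0,1,0,0.07,0,0,0,0,1,0,0.07,0,0,0,0,1,0,0.07,0,0,0,0,1]'

```text
t: 3.93
eef_pos: [0.5473, -0.1406, 0.2235]
ee_rot: [0.112, -0.112, 0.698, -0.698]
wrist_force: [0.7, 0.1, -0.2]
opening: 0.0005
```

Call:
move_arm --plan '[0,0.03,0,0,0,0,1,0,0.07,0,0,0,0,1,0,0.07,0,0,0,0,1,0,0.07,0,0,0,0,1]'

```text
t: 4.27
eef_pos: [0.5474, -0.1406, 0.2232]
ee_rot: [-0.113, 0.112, -0.698, 0.698]
wrist_force: [-1.1, 0.1, 5.7]
opening: 0.0006
```

Call:
move_arm --plan '[0,0.03,0,0,0,0,1,0,0.03,0,0,0,0,1,0,0.03,0,0,0,0,1]'

```text
t: 4.52
eef_pos: [0.5474, -0.1406, 0.2231]
ee_rot: [-0.113, 0.112, -0.698, 0.698]
wrist_force: [-1.8, -0.0, 7.0]
opening: 0.0003
```

Call:
move_arm --plan '[0,0.03,0,0,0,0,1,0,0.04,0,0,0,0,1,0,0.04,0,0,0,0,1]'

```text
t: 4.77
eef_pos: [0.5475, -0.1407, 0.2231]
ee_rot: [-0.113, 0.112, -0.698, 0.698]
wrist_force: [-2.2, -0.1, 9.8]
opening: 0.0002
```

Call:
move_arm --plan '[-0.08,0,0,0,0,0,1,-0.16,0,0,0,0,0,1,-0.24,0,0,0,0,0,1,-0.32,0,0,0,0,0,1,-0.4,0,0,0,0,0,1,-0.4,0,0,0,0,0,1]'

```text
t: 5.27
eef_pos: [0.5513, -0.1394, 0.2231]
ee_rot: [-0.113, 0.112, -0.698, 0.698]
wrist_force: [-2.4, 0.1, 9.5]
opening: 0.0005
```

Call:
move_arm --plan '[-0.08,0,0,0,0,0,1,-0.16,0,0,0,0,0,1,-0.24,0,0,0,0,0,1,-0.32,0,0,0,0,0,1,-0.4,0,0,0,0,0,1,-0.4,0,0,0,0,0,1]'

```text
t: 5.77
eef_pos: [0.5551, -0.1382, 0.223]
ee_rot: [-0.113, 0.112, -0.698, 0.698]
wrist_force: [-3.3, 0.2, 9.2]
opening: 0.0005
```

```bash
cat >> h.py <<'E'
P=(.5337,-.0980,.318)
def win(tag):
    ims=[]
    for c in("top","scene"):
        im=eyes.read_camera(c); R,X,Y=rect(c,im,P,212,8,(-30,30,-28,45)); ims.append(R)
    cv2.imwrite(f"pics/{tag}.png",np.vstack(ims)[:,:].copy()); 
    return ims
E
python3 - <<'E'
from h import *
a=win("w1"); cv2.imwrite("pics/w1.png",cv2.resize(np.hstack(a),(800,340)))
print(goto(P,(0,-45,224),90))
E
```

```text
([0.77, -0.09, 0.02], [-0.05, 0.06, -0.05])
```

View pics/w1.png

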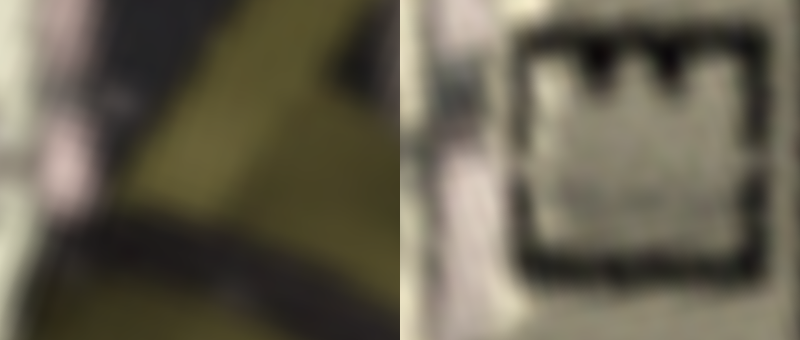

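The finger rolls the wheel. In the scene view the two dots have moved to the frame's +x edge, at about (600,65) and (670,65), with no sign of slip and 9 to 10 N of normal force. I'll lift, go back, set the finger down again and stroke.

Call:
move_arm --plan '[0,-0.2,0,0,0,0,1,0,-0.4,0,0,0,0,1,0.8,-0.4,0,0,0,0,1,1.6,-0.4,0,0,0,0,1,1.6,-0.4,0,0,0,0,1,1.6,-0.2,0,0,0,0,1,1.6,-0.1,0,0,0,0,1,1.6,-0.04,0,0,0,0,1,1.6,-0.02,0,0,0,0,1,1.6,0,0,0,0,0,1,1.6,0,0,0,0,0,1]'

```text
t: 6.78
eef_pos: [0.5399, -0.1432, 0.223]
ee_rot: [-0.113, 0.112, -0.698, 0.698]
wrist_force: [-3.5, -0.5, 9.2]
opening: 0.0004
```

Call:
move_arm --plan '[-0.1,0,0,0,0,0,1,-0.25,0,0,0,0,0,1,-0.4,0,0,0,0,0,1,-0.55,0,0,0,0,0,1,-0.7,0,0,0,0,0,1,-0.85,0,0,0,0,0,1,-1.0,0,0,0,0,0,1,-1.15,0,0,0,0,0,1,-1.3,0,0,0,0,0,1,-1.45,0,0,0,0,0,1,-1.6,0,0,0,0,0,1,-1.6,0,0,0,0,0,1]'

```text
t: 7.78
eef_pos: [0.5553, -0.1381, 0.2231]
ee_rot: [-0.113, 0.112, -0.698, 0.698]
wrist_force: [-3.0, 0.8, 9.2]
opening: 0.0004
```

Call:
move_arm --plan '[0,-0.2,0,0,0,0,1,0,-0.4,0,0,0,0,1,0.8,-0.4,0,0,0,0,1,1.6,-0.4,0,0,0,0,1,1.6,-0.4,0,0,0,0,1,1.6,-0.2,0,0,0,0,1,1.6,-0.1,0,0,0,0,1,1.6,-0.04,0,0,0,0,1,1.6,-0.02,0,0,0,0,1,1.6,0,0,0,0,0,1,1.6,0,0,0,0,0,1]'

```text
t: 8.7
eef_pos: [0.5399, -0.1432, 0.2229]
ee_rot: [-0.113, 0.112, -0.698, 0.698]
wrist_force: [-4.9, 0.7, 9.4]
opening: 0.0002
```

Run:
```python
from h import *
# predicted row offset (mm, rectified h=212) of a dot vs tick per dphi, both cams
for c in("top","scene"):
    for ph in np.arange(-.4,.41,.1):
        q=S2W([45*np.sin(ph),0,163.2+45*np.cos(ph)],P); r=back(c,proj(c,q),.212)[0]
        d=r[:2]-P[:2]; a=P[2]; print(c,round(ph,1),np.round(1000*np.array([np.cos(a)*d[0]+np.sin(a)*d[1],-np.sin(a)*d[0]+np.cos(a)*d[1]]),2))
a=win("w2"); cv2.imwrite("pics/w2.png",a[1])
```

```text
top -0.4 [-18.32   0.9 ]
top -0.3 [-13.94   0.71]
top -0.2 [-9.48  0.57]
top -0.1 [-4.96  0.49]
top -0.0 [-0.46  0.46]
top 0.1 [4.   0.49]
top 0.2 [8.35 0.57]
top 0.3 [12.55  0.71]
top 0.4 [16.56  0.9 ]
scene -0.4 [-11.72   2.05]
scene -0.3 [-8.74  1.62]
scene -0.2 [-5.27  1.31]
scene -0.1 [-1.37  1.13]
scene -0.0 [2.93 1.06]
scene 0.1 [7.58 1.13]
scene 0.2 [12.51  1.31]
scene 0.3 [17.68  1.62]
scene 0.4 [23.02  2.05]
```

View pics/w2.png

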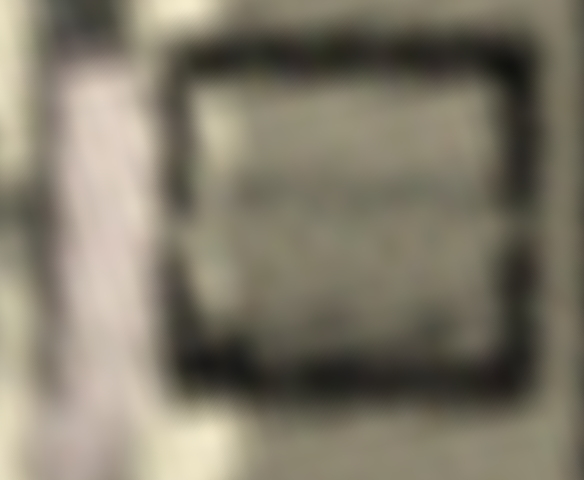

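The window is empty between marks, as expected at about 1.6 rad, and the ticks are at row 225. One more full stroke, then I'll measure the three dots.

Call:
move_arm --plan '[-0.1,0,0,0,0,0,1,-0.25,0,0,0,0,0,1,-0.4,0,0,0,0,0,1,-0.55,0,0,0,0,0,1,-0.7,0,0,0,0,0,1,-0.85,0,0,0,0,0,1,-1.0,0,0,0,0,0,1,-1.15,0,0,0,0,0,1,-1.3,0,0,0,0,0,1,-1.45,0,0,0,0,0,1,-1.6,0,0,0,0,0,1,-1.6,0,0,0,0,0,1]'

```text
t: 9.8
eef_pos: [0.5553, -0.1381, 0.2231]
ee_rot: [-0.113, 0.112, -0.698, 0.698]
wrist_force: [-2.5, -0.2, 8.9]
opening: 0.0005
```

Call:
move_arm --plan '[0,-0.2,0,0,0,0,1,0,-0.4,0,0,0,0,1,0.8,-0.4,0,0,0,0,1,1.6,-0.4,0,0,0,0,1,1.6,-0.4,0,0,0,0,1,1.6,-0.2,0,0,0,0,1,1.6,-0.1,0,0,0,0,1,1.6,-0.04,0,0,0,0,1,1.6,-0.02,0,0,0,0,1,1.6,0,0,0,0,0,1,1.6,0,0,0,0,0,1]'

```text
t: 10.72
eef_pos: [0.5399, -0.1432, 0.223]
ee_rot: [-0.113, 0.112, -0.698, 0.698]
wrist_force: [-3.4, -0.0, 8.5]
opening: 0.0003
```

```bash
cat >> h.py <<'E'
def dots(c,n=4):
    im=np.mean([eyes.read_camera(c).astype(np.float32) for _ in range(n)],0).clip(0,255).astype(np.uint8)
    R,X,Y=rect(c,im,P,212,8,(-30,30,-28,45)); g=cv2.cvtColor(R,6).astype(float)
    def edge(prof,ax,lo,hi):  # dark centroid in a range
        m=(ax>lo)&(ax<hi); w=np.clip(np.percentile(prof[m],70)-prof[m],0,None)**2; return (w*ax[m]).sum()/w.sum()
    xs,ys=X[:,0],Y[0]; px=g[:,np.abs(ys)<8].mean(1); 
    f1,f2=edge(px,xs,15,28),edge(px,xs,-28,-15)
    for y0,y1 in((-24,-17),(17,26)):
        t=g[:,(ys>y0)&(ys<y1)].mean(1); m=np.abs(xs)<7; w=np.clip(t[m]-np.percentile(t[m],50),0,None)**2; print(" tick x",(w*xs[m]).sum()/w.sum())
    print(c,"frame +x,-x edges",round(f1,2),round(f2,2),"mid",round((f1+f2)/2,2))
    D=g[:,np.abs(ys)<14]; m=np.abs(xs)<15; d=D[m].mean(1); bg=np.percentile(D[m],80)
    print(" dark profile",[(int(x),int(v)) for x,v in zip(xs[m][::8],d[::8])])
    sub=((D[m]<bg-35)).astype(np.uint8); k,l,s,ce=cv2.connectedComponentsWithStats(sub)
    yy=ys[np.abs(ys)<14]
    for i in range(1,k):
        if s[i,4]>600: print("  blob x %.2f y %.2f area %.0f mm2"%(xs[m][0]-ce[i][1]/8,yy[0]-ce[i][0]/8,s[i,4]/64))
    return R
E
python3 - <<'E'
from h import *
R=dots("scene"); cv2.imwrite("pics/w3.png",R); print(robot.state()["wrist_force"])
E
```

```text
tick x 1.9255738260076498
 tick x 2.3844430500396676
scene frame +x,-x edges 22.8 -18.02 mid 2.39
 dark profile [(14, 140), (13, 141), (12, 141), (11, 139), (10, 137), (9, 136), (8, 135), (7, 134), (6, 133), (5, 133), (4, 133), (3, 131), (2, 130), (1, 127), (0, 122), (0, 112), (-1, 101), (-2, 90), (-3, 81), (-4, 75), (-5, 74), (-6, 77), (-7, 83), (-8, 92), (-9, 100), (-10, 106), (-11, 107), (-12, 103), (-13, 94), (-14, 80)]
  blob x -4.95 y 2.66 area 75 mm2
  blob x -5.21 y -10.19 area 67 mm2
  blob x -11.45 y 4.19 area 92 mm2
[-4.19953643  0.0884876   8.85678055]
```

View pics/w3.png

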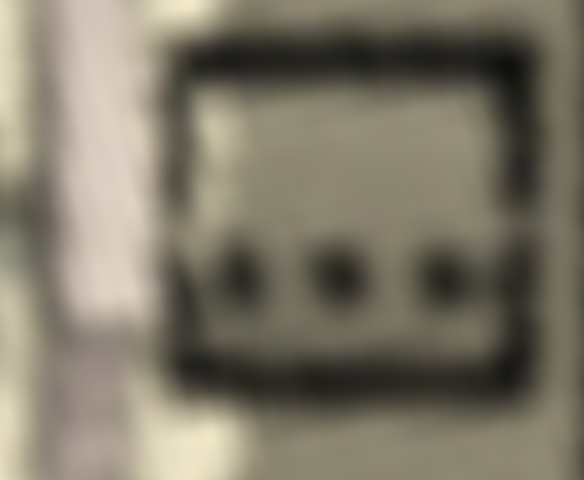

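Three dots are in view at row 280, and the ticks are at row 222. They are about 7.2 mm short on the rectified plane, so φ ≈ -0.25 rad, or about 15 mm of drag. I'll drag 14 mm and measure again.

Call:
move_arm --plan '[-0.1,0,0,0,0,0,1,-0.25,0,0,0,0,0,1,-0.4,0,0,0,0,0,1,-0.55,0,0,0,0,0,1,-0.7,0,0,0,0,0,1,-0.85,0,0,0,0,0,1,-1.0,0,0,0,0,0,1,-1.15,0,0,0,0,0,1,-1.25,0,0,0,0,0,1,-1.35,0,0,0,0,0,1,-1.4,0,0,0,0,0,1,-1.4,0,0,0,0,0,1]'

```text
t: 11.92
eef_pos: [0.5533, -0.1388, 0.2231]
ee_rot: [-0.113, 0.112, -0.698, 0.698]
wrist_force: [-3.3, 0.0, 9.6]
opening: 0.0006
```

Run:
```python
from h import *
R=dots("scene"); cv2.imwrite("pics/w4.png",R); print(robot.state()["wrist_force"])
```

```text
tick x 1.8247465183793135
 tick x -0.15636525643603472
scene frame +x,-x edges 23.28 -17.99 mid 2.64
 dark profile [(14, 144), (13, 143), (12, 142), (11, 137), (10, 130), (9, 119), (8, 106), (7, 93), (6, 82), (5, 73), (4, 70), (3, 72), (2, 79), (1, 88), (0, 99), (0, 108), (-1, 115), (-2, 120), (-3, 122), (-4, 122), (-5, 121), (-6, 120), (-7, 118), (-8, 117), (-9, 115), (-10, 113), (-11, 109), (-12, 102), (-13, 93), (-14, 79)]
  blob x 4.56 y 1.97 area 58 mm2
  blob x 4.68 y -10.71 area 49 mm2
  blob x 4.50 y 12.57 area 21 mm2
  blob x -14.18 y 0.64 area 41 mm2
[-2.83289854 -0.39270075  9.16907906]
```

The dots are 2.45 mm past the ticks, against 2.93 mm predicted for exact centring, so φ ≈ -0.01. I'll lift straight off and move over beyond the lock, then check from both cameras.

Call:
move_arm --plan '[0,-0.1,0,0,0,0,1,0,-0.3,0,0,0,0,1,0,-1.5,0,0,0,0,1,0,-4,0,0,0,0,1,0,-6,0,0,0,0,1,0,-6,-3,0,0,0,1,0,-6,-7,0,0,0,1,0,-6,-11,0,0,0,1,0,-6,-15,0,0,0,1,0,-6,-19,0,0,0,1,0,-6,-22,0,0,0,1,0,-6,-22,0,0,0,1]'

```text
t: 13.12
eef_pos: [0.4826, 0.0742, 0.2824]
ee_rot: [0.114, -0.114, 0.698, -0.698]
wrist_force: [0.6, -0.2, 0.9]
opening: 0.0012
```

Run:
```python
from h import *
a=dots("scene");b=dots("top"); cv2.imwrite("pics/w5.png",cv2.resize(np.hstack([b,a]),(800,330)))
print(robot.state()["wrist_force"],goto(P,(0,110,250),90))
```

```text
tick x 1.873157345315414
 tick x -0.35013607188174084
scene frame +x,-x edges 23.29 -17.53 mid 2.88
 dark profile [(14, 225), (13, 225), (12, 224), (11, 219), (10, 208), (9, 192), (8, 172), (7, 152), (6, 134), (5, 122), (4, 119), (3, 124), (2, 137), (1, 154), (0, 172), (0, 187), (-1, 199), (-2, 207), (-3, 211), (-4, 212), (-5, 211), (-6, 207), (-7, 197), (-8, 182), (-9, 165), (-10, 146), (-11, 127), (-12, 110), (-13, 92), (-14, 73)]
  blob x 4.80 y 2.32 area 90 mm2
  blob x 4.75 y 12.02 area 35 mm2
  blob x 4.82 y -10.49 area 70 mm2
  blob x -11.67 y -0.05 area 181 mm2
 tick x 0.5047672640270491
 tick x -1.9447872979047753
top frame +x,-x edges 19.83 -20.76 mid -0.47
 dark profile [(14, 184), (13, 195), (12, 202), (11, 206), (10, 209), (9, 210), (8, 210), (7, 209), (6, 207), (5, 201), (4, 193), (3, 183), (2, 172), (1, 162), (0, 156), (0, 155), (-1, 159), (-2, 169), (-3, 181), (-4, 193), (-5, 203), (-6, 210), (-7, 215), (-8, 217), (-9, 218), (-10, 219), (-11, 219), (-12, 218), (-13, 216), (-14, 212)]
  blob x 0.53 y -0.15 area 66 mm2
  blob x 0.08 y -11.87 area 37 mm2
  blob x 0.23 y 11.12 area 45 mm2
[-0.61828062  0.48608955  0.014204  ] ([0.53, 3.2, 6.45], [0.0, -0.01, 0.02])
```

View pics/w5.png

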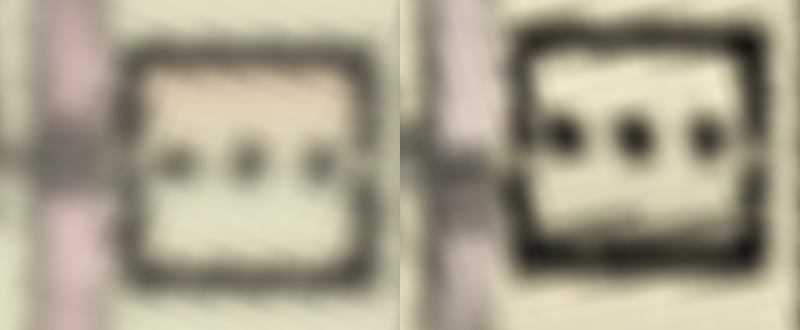

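Both views show the three dots level with the ticks. The top view has dots at row 162 and ticks near 164; the scene offset of 2.7 to 3.0 mm matches the predicted 2.9. So φ is within about 0.02, and I'll engage the lock.

Call:
move_arm --plan '[0.3,0,3,0,0,0,1,0.53,0,5.5,0,0,0,1,0.53,0,5.95,0,0,0,1,0.53,2,5.95,0,0,0,1,0.53,4.5,5.95,0,0,0,1,0.53,5.7,5.95,0,0,0,1,0.53,6.1,5.95,0,0,0,1,0.53,6.1,5.95,0,0,0,1,0.53,6.1,5.95,0,0,0,1]'

```text
t: 14.27
eef_pos: [0.498, 0.012, 0.2219]
ee_rot: [-0.113, 0.112, -0.698, 0.698]
wrist_force: [-0.1, 0.4, 1.2]
opening: 0.0005
```

Run:
```python
from h import *
print(robot.state()["wrist_force"],goto(P,(0,102.5,221),90))
```

```text
[-0.11181475  0.38461214  1.18864159] ([0.05, 0.09, 1.32], [-0.02, 0.05, -0.05])
```

Call:
move_arm --plan '[0.05,0,0.3,0,0,0,1,0.05,0,0.6,0,0,0,1,0.05,0,0.9,0,0,0,1,0.05,0,1.1,0,0,0,1,0.05,0,1.2,0,0,0,1,0.05,0,1.3,0,0,0,1,0.05,0,1.4,0,0,0,1,0.05,0,1.5,0,0,0,1,0.05,0,1.6,0,0,0,1,0.05,0,1.7,0,0,0,1,0.05,0,1.7,0,0,0,1]'

```text
t: 15.18
eef_pos: [0.5025, -0.0043, 0.2212]
ee_rot: [0.112, -0.112, 0.698, -0.698]
wrist_force: [-0.3, -0.1, 0.9]
opening: 0.0001
```

Call:
move_arm --plan '[0,0,0.08,0,0,0,1,0,0,0.16,0,0,0,1,0,0,0.24,0,0,0,1,0,0,0.32,0,0,0,1,0,0,0.4,0,0,0,1,0,0,0.4,0,0,0,1]'

```text
t: 15.68
eef_pos: [0.5038, -0.0082, 0.2212]
ee_rot: [-0.112, 0.112, -0.698, 0.698]
wrist_force: [-1.0, 0.3, 0.4]
opening: 0.0003
```

Call:
move_arm --plan '[0,0,0.08,0,0,0,1,0,0,0.16,0,0,0,1,0,0,0.24,0,0,0,1,0,0,0.32,0,0,0,1,0,0,0.4,0,0,0,1,0,0,0.4,0,0,0,1]'

```text
t: 16.18
eef_pos: [0.505, -0.012, 0.2211]
ee_rot: [-0.112, 0.112, -0.698, 0.698]
wrist_force: [0.0, -0.5, 1.2]
opening: 0.0004
```

Call:
move_arm --plan '[0,0,0.08,0,0,0,1,0,0,0.16,0,0,0,1,0,0,0.24,0,0,0,1,0,0,0.32,0,0,0,1,0,0,0.4,0,0,0,1,0,0,0.4,0,0,0,1]'

```text
t: 16.68
eef_pos: [0.5063, -0.0158, 0.2211]
ee_rot: [-0.112, 0.112, -0.698, 0.698]
wrist_force: [-0.6, 0.4, 0.5]
opening: 0.0002
```

Run:
```python
from h import *
print(robot.state()["wrist_force"],goto(P,(0,74,221),90))
im=eyes.read_camera("scene"); cv2.imwrite("pics/s6.png",cv2.resize(im[130:220,230:350],None,fx=6,fy=6,interpolation=cv2.INTER_CUBIC))
```

```text
[-0.6392016   0.43219935  0.5492687 ] ([-0.03, 0.01, 1.26], [-0.0, 0.06, 0.0])
```

View pics/s6.png

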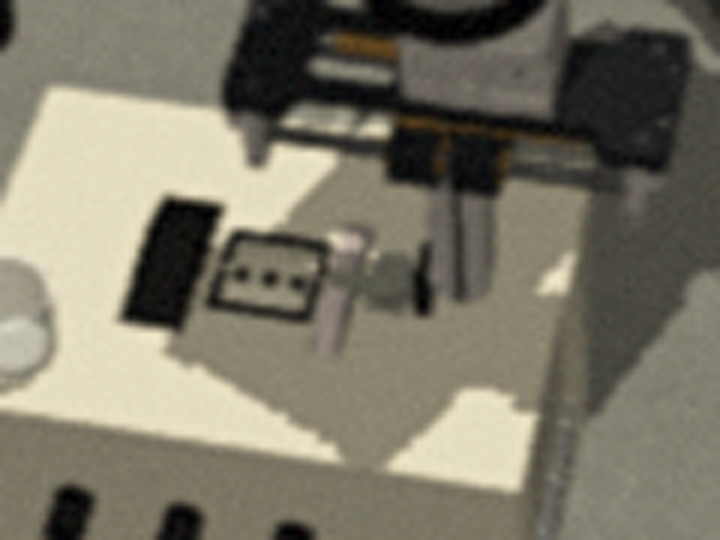

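The scene crop shows the finger against the tab, with the tab now close to the guide. The tip's TCP at y ≈ 86.6 puts the tab face at about 74, so it is nearly home. I'll press on gently to feel the end stop.

Call:
move_arm --plan '[0,0,0.03,0,0,0,1,0,0,0.06,0,0,0,1,0,0,0.06,0,0,0,1]'

```text
t: 16.98
eef_pos: [0.5064, -0.0162, 0.2211]
ee_rot: [0.112, -0.112, 0.698, -0.698]
wrist_force: [-0.6, 0.4, 0.1]
opening: 0.0009
```

Call:
move_arm --plan '[0,0,0.03,0,0,0,1,0,0,0.06,0,0,0,1,0,0,0.06,0,0,0,1]'

```text
t: 17.23
eef_pos: [0.5066, -0.0168, 0.2211]
ee_rot: [0.112, -0.112, 0.698, -0.698]
wrist_force: [-0.2, 0.8, -0.0]
opening: 0.0003
```

Call:
move_arm --plan '[0,0,0.03,0,0,0,1,0,0,0.06,0,0,0,1,0,0,0.06,0,0,0,1]'

```text
t: 17.48
eef_pos: [0.5068, -0.0172, 0.2211]
ee_rot: [0.112, -0.112, 0.698, -0.698]
wrist_force: [-1.2, 2.2, 0.2]
opening: 0.0006
```

Call:
move_arm --plan '[0,0,0.03,0,0,0,1,0,0,0.06,0,0,0,1,0,0,0.06,0,0,0,1]'

```text
t: 17.73
eef_pos: [0.5068, -0.0174, 0.2212]
ee_rot: [0.112, -0.113, 0.699, -0.698]
wrist_force: [-2.3, 6.4, 1.8]
opening: 0.0004
```

Call:
move_arm --plan '[0,0,0.03,0,0,0,1,0,0,0.05,0,0,0,1,0,0,0.05,0,0,0,1]'

```text
t: 17.98
eef_pos: [0.5069, -0.0174, 0.2212]
ee_rot: [0.112, -0.113, 0.699, -0.697]
wrist_force: [-3.7, 9.7, 2.8]
opening: 0.0004
```

Run:
```python
from h import *
print(robot.state()["wrist_force"],goto(P,(0,86.5,221),90))
for c in("scene","top"):
    im=eyes.read_camera(c); cv2.imwrite(f"pics/{c}7.png",im)
```

```text
[-3.70868605  9.68959098  2.80343643] ([-0.03, 0.02, -0.16], [0.11, 0.09, 0.01])
```

It is rigid: 10.4 N with no further motion, and the tab face reads 72.4 against a nominal 74, with about 1.5 mm of pose uncertainty. I'll back off, lift away and check.

Call:
move_arm --plan '[0,0,-0.1,0,0,0,1,0,0,-0.3,0,0,0,1,0,0,-1.2,0,0,0,1,0,-1,-1.8,0,0,0,1,0,-4,-1.8,0,0,0,1,0,-8,-1.8,0,0,0,1,0,-8,-5,0,0,0,1,0,-8,-9,0,0,0,1,0,-8,-12,0,0,0,1,0,-8,-14,0,0,0,1,0,-8,-14,0,0,0,1]'

```text
t: 19.0
eef_pos: [0.462, 0.1176, 0.3023]
ee_rot: [0.114, -0.113, 0.698, -0.698]
wrist_force: [0.5, 0.1, 0.6]
opening: 0.0006
```

Run:
```python
from h import *
a=dots("scene");b=dots("top"); print(robot.state()["wrist_force"])
o=[]
for c in("top","scene"):
    im=eyes.read_camera(c); im0=cv2.imread(f"pics/{c}0.png")
    for I in(im0,im):
        R,X,Y=rect(c,I,P,236,6,(-22,22,52,104)); w=np.clip(90-R.max(2).astype(float),0,None)
        w[np.abs(X)>14]=0; h=w[:, :].sum(0); print(c,"tab y top-plane",(h**2*Y[0]).sum()/(h**2).sum())
    o.append(rect(c,im,P,212,5,(-30,30,-62,96))[0])
cv2.imwrite("pics/w8.png",np.vstack(o))
```

```text
tick x 1.8616615814825666
 tick x -0.7796315583465993
scene frame +x,-x edges 23.31 -17.55 mid 2.88
 dark profile [(14, 223), (13, 222), (12, 221), (11, 216), (10, 205), (9, 189), (8, 169), (7, 149), (6, 131), (5, 120), (4, 117), (3, 123), (2, 135), (1, 152), (0, 169), (0, 185), (-1, 197), (-2, 205), (-3, 208), (-4, 209), (-5, 208), (-6, 203), (-7, 194), (-8, 179), (-9, 162), (-10, 144), (-11, 125), (-12, 108), (-13, 90), (-14, 72)]
  blob x 4.84 y 2.30 area 90 mm2
  blob x 4.73 y 12.00 area 35 mm2
  blob x 4.81 y -10.48 area 70 mm2
  blob x -11.67 y -0.05 area 181 mm2
 tick x 0.5318314929104296
 tick x -1.1040876150629295
top frame +x,-x edges 19.82 -20.75 mid -0.47
 dark profile [(14, 184), (13, 195), (12, 202), (11, 206), (10, 208), (9, 210), (8, 210), (7, 209), (6, 206), (5, 201), (4, 193), (3, 183), (2, 172), (1, 162), (0, 156), (0, 154), (-1, 159), (-2, 169), (-3, 181), (-4, 193), (-5, 203), (-6, 210), (-7, 215), (-8, 217), (-9, 218), (-10, 219), (-11, 219), (-12, 218), (-13, 216), (-14, 212)]
  blob x 0.53 y -0.13 area 66 mm2
  blob x 0.08 y -11.87 area 37 mm2
  blob x 0.23 y 11.12 area 46 mm2
[ 0.59500954 -0.69242706  0.15024504]
top tab y top-plane 85.16300451826552
top tab y top-plane 68.6986328638836
scene tab y top-plane 87.9631081985327
scene tab y top-plane 71.74084727083414
```

View pics/w8.png

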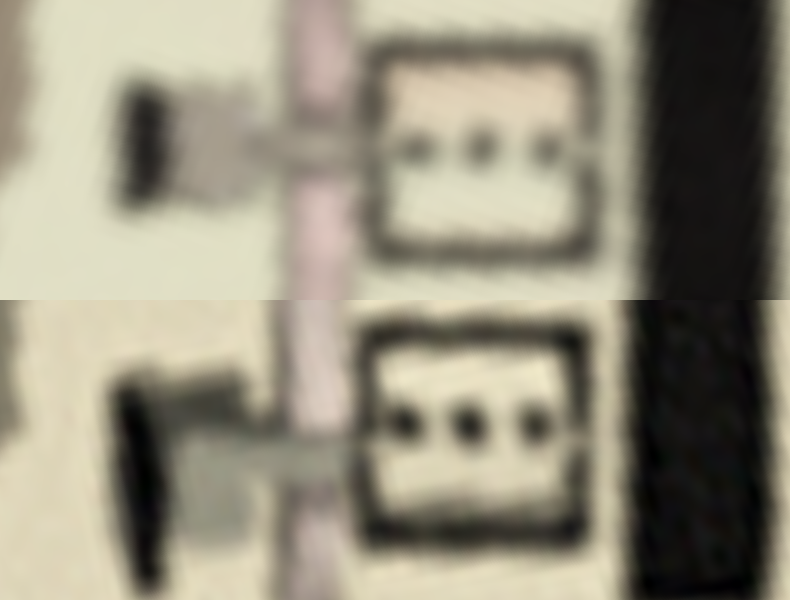

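The blade now lies through the ring at about (310,145) in the top view, and the dots are level with the ticks. The tab moved 16.5 mm by the top camera and 16.2 mm by the scene camera, against 16 nominal, so the lock is fully home. I'm handing in.

```bash
python3 -c "
from h import *
print(robot.sign_off())"
```

```text
the job is handed in; nothing more can be done
None
```

The station is set to the three-dot product and the lock is fully home in the wheel's notch. I handed the job in with the arm clear of everything.

- **Wheel:** I found the tyre crest by touch, about 1 mm below the highest point. I then rolled it about 0.9 rad in four strokes. Force readings were 8.5–9.8 N pressing down and up to 5 N sideways.
- **Centring:** The three dots sit level with the ticks in both cameras, within about 0.02 rad. They read the same before and after locking.
- **Lock:** It slid in with no more than about 2.5 N until it met its rigid stop. I ended the push there at about 10.4 N, with no further motion. The tab moved 16.5 mm by the top camera and 16.2 mm by the scene camera, against 16 mm nominal, and the blade shows through the ring.

**Disagreements and gaps:**
- The automatic tick measurement was unreliable on one side, so I read the ticks from the pictures.
- The two cameras differed by about 0.02 rad on the dot position.
- Forces were read only at the end of each move, so I did not record peaks in between.
- I felt no contact with any bystander object, but I did not measure their positions again at the end.

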